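# Tip the cracker carton over and slide it under the counter riser

## Robot

A 6-joint arm with a two-finger parallel gripper is mounted at the origin on the work surface. World frame = base frame: x ahead of the robot, y to its left, z up, the work surface at z = 0. Lengths are in mm, angles in rad, forces in N, time in s.
With the tool pointing down it reaches from about 350 to 925 mm from the base axis. Payload 6.4 kg.
Tool frame: the origin (TCP) lies between the finger pads; the fingertips stand 17 mm ahead of it and the grasp point (between the pads) lies 2 mm behind it (manip.nose_length is the distance from the TCP to the fingertips, in mm); z points along the fingers, y is the line along which they close (so a half turn about z gives the same grasp; the last joint's range is limited). The gripper opens to 85 mm and grips with 20 to 120 N. Pads are 22 mm wide; open, the fingers measure 114 mm over their backs; the gripper's body (76 mm by 85 mm) begins 54 mm behind the grasp point. The pads swing forward as they close: fully open they stand 13 mm farther back than shut.
Start: joints at [-1.49, 0.245, 1.558, -0, 1.339, -0.174], TCP at [163.838, -629.024, 248.29] pointing down, gripper open.
Joint ranges: [-3.13, 3.13], [-1.02, 2.26], [0.13, 2.54], [-0.95, 4.09], [0.21, 2.88], [-2.74, 2.74]. Speed limits (rad/s): [2.57, 2.57, 3.14, 3.14, 3.14, 3.14].

## Interface

Orientations are given as a 3x3 rotation matrix whose columns are the frame's x, y, z axes.
In Python, from station import sensors, viewer, job, manip gives the robot as it stands. The module is installed in compiled form; this text tells all that it offers.
- The arm moves only by the shell command python3 -m inch 'ROWS' [OPENING] [FORCE]. ROWS is JSON, a list that holds one entry, the list of rows, each a list of 4 numbers: the shift along the tool's x, y, z as a fraction of full scale, then the turn about the tool's z as a fraction of full scale. In form: [[[dx, dy, dz, turn], ...]]. A call has 1 to 20 rows; each row shifts and turns the commanded pose from where the row before left it, along the tool's axes as they then stand; what a row does not reach is not made up. Full scale, the value 1, is 20 mm for a shift and 90 degrees for a turn. A row lasts 1/12 s, in which the tool goes at most 41.7 mm and 7.16 degrees, less where a joint would pass 70% of its speed; a pose out of reach is approached as far as the arm can. A call with a number of a shift or a turn outside -1 to 1 is refused whole. A call with a gripper value outside its range is refused whole. OPENING is the opening, from 0 (shut) to 1 (fully open), set as the call begins (- or left out, the last holds). The fingers move at their own pace and stop on an object; FORCE is the grip in N (left out, the last holds). Time passes only in rows, so rows that do not move let the fingers close. It gives the time, the measured TCP pose, the force, the opening and the grip force at its end, in the units of the state.
- sensors.get_state(): the state, without advancing time (a new reading comes with each control period).
- viewer.camera(name): name is "side" or "top"; returns (picture, depth): 480x640x3 uint8, red, green, blue; 480x640 float32, mm along the optical axis (not along the pixel's ray), 0 where there is no reading.
- viewer.camera_model(name): a dict with "intrinsics" (3x3 intrinsics, pixels), "camera_from_world" (4x4, takes a point from world to camera coordinates). Camera axes: x right, y up, looking along -z (the intrinsics and any distortion apply to the point x, -y, -z); pixel columns grow to the right and rows downward; lengths in mm; the calibration is good to about 2 mm. A picture is of the moment at which its call begins. camera_model takes no time and is no camera call.
- job.finish_job(): hands the job in; it is judged then, once.
The state is a dict: "time_s": time; "q": joint angles; "qvel": joint speeds; "joint_efforts": joint torques, N m; "ee_pos": TCP position; "eef_rot": TCP orientation; "force": force on the tool from outside, world axes, zero at the start; "ft_torque": the same for the moment, N m; "finger_gap": opening from 0.0 (shut) to 1.0 (fully open); "finger_force": force on a finger pad.
Only numpy, scipy, OpenCV 4.12 (cv2) and the standard library are available. Lean on these libraries where they do the work, as an engineer would, in place of code of your own. Each camera call takes 0.05 s, during which the arm holds its last target. There are 200 camera calls.

## Task

The cracker carton is too tall for the space under the wooden counter riser: push it over towards the riser so that it lies flat on its broad face, then push it along the counter, top end first, in under the board until its foot end is level with the board's front edge (to within a finger's breadth, or further in). Only push it with the fingers: do not lift, squeeze or crush the carton, leave the mug, the canister and the bowl where they stand, and take the hand away when done.

Things in the scene. Friction and masses are not known exactly. Their poses are not given: they have to be found in the camera images.
- carton: Green card carton, cream band and red stripe near its top, yellow discs below; rigid, loose, about 0.3 kg. 150 mm wide (own x), 65 deep (y), 200 tall (z, foot to top). Starts upright, its +y broad face towards the riser's mouth within 12 degrees. Origin: centre of its underside (foot). Tipped rightly, its own y points down, its z towards the riser, and the origin is 33 mm above the counter.
- carton_edge (a point): Middle of the carton's front foot edge (own x 0, y +32, z 0 mm), about which it tips; it stays on the counter, tipping or lying. Pushed about 165 mm up on its rear broad face the carton tips about this edge and falls over by itself once it leans past about 18 degrees; it may slide a few cm meanwhile.
- carton_top (a point): Centre of the carton's top end (its own z 200 mm).
- riser: Fixed riser: pale wood board 300 mm wide (own x), 250 deep (y), 12 thick, on four dark 12 mm corner posts; underside 85, top 97 mm above the counter. Origin on the counter below the board's centre. Open mouth at its -y side, 272 mm clear between posts; a low rail at the +y side stops things at own y +113 mm. The carton's centre starts 290 to 340 mm before the front edge, up to 35 mm off its axis.
- riser_mouth (a point): Middle of the lower front edge of the riser's board, 85 mm above the counter (riser's own x 0, y -125 mm).
- mug: Blue mug, 80 mm across and 90 mm high, loose, handle at its own +y; origin at the centre of its underside. Stands on the counter beside the carton's way, on the far side from the robot: leave alone.
- canister: Frosted whitish jar with a blue cap, 64 mm across and 110 mm high, loose; origin at the centre of its underside. Stands on the rear part of the riser's board beside the bowl: leave alone.
- bowl: Small terracotta bowl, 110 mm across and 50 mm high, loose, standing on the riser's board in its rear part, left or right; origin at the centre of its underside: leave alone.
Mind the look-alikes: they are no part of the job. Of the things that look like the carton, the largest one is meant.

How it is judged:
By the outcome, as a careful person would: the job done as asked, in the order asked, and still so for the second after the job is handed in, with the robot touching nothing.
It also fails if it takes over 48 s, if anything falls off the work surface, if the arm or the gripper's body presses on something with over 40 N, if the wrist force passes 120 N, or if a joint passes its speed limit or range.

## Working session

There is one attempt and no reset: what is moved stays moved. The work goes in short steps, Python scripts to look and compute and a shell command to move; the robot and the scene stay as the last step left them, time stands still between calls to the robot, and variables do not carry over. Pictures are saved under pics/ and viewed, at most 10 in all, crops included, and the job is handed in when it is done.

```bash
mkdir -p pics; cat > h.py <<'E'
import numpy as np, cv2
from station import sensors, viewer, job, manip
def snap(n,tag):
    p,d=viewer.camera(n); np.savez(f'{tag}.npz',p=p,d=d); cv2.imwrite(f'pics/{tag}.png',p[:,:,::-1]); return p,d
def world(n,d):
    m=viewer.camera_model(n); K=np.array(m['intrinsics']); T=np.linalg.inv(np.array(m['camera_from_world']))
    v,u=np.mgrid[:480,:640]; x=(u-K[0,2])/K[0,0]*d; y=(v-K[1,2])/K[1,1]*d
    P=np.stack([x,-y,-d,np.ones_like(d)],-1)@T.T
    return P[...,:3]
E
python3 - <<'E'
from h import *
for n in ('side','top'):
    snap(n,n+'0'); m=viewer.camera_model(n); print(n,m['keys'] if 'keys' in m else list(m), np.round(m['intrinsics'],1).tolist(), np.round(np.linalg.inv(m['camera_from_world']),2).tolist())
s=sensors.get_state(); print(s['time_s'],np.round(s['eef_rot'],3).tolist(),s['ee_pos'])
E
```

```text
side ['intrinsics', 'camera_from_world'] [[593.3, 0.0, 328.8], [0.0, 593.3, 243.6], [0.0, 0.0, 1.0]] [[0.38, -0.79, 0.49, 1334.41], [0.93, 0.33, -0.19, -342.76], [-0.01, 0.53, 0.85, 1394.79], [0.0, 0.0, 0.0, 1.0]]
top ['intrinsics', 'camera_from_world'] [[540.7, 0.0, 322.3], [0.0, 540.7, 246.7], [0.0, 0.0, 1.0]] [[0.03, 1.0, -0.06, 522.38], [-1.0, 0.03, -0.02, -70.85], [-0.01, 0.06, 1.0, 1490.38], [0.0, 0.0, 0.0, 1.0]]
0.1 [[0.968, 0.252, -0.0], [0.252, -0.968, 0.002], [0.0, -0.002, -1.0]] [ 163.78687862 -628.53982118  247.27717709]
```

View pics/side0.png

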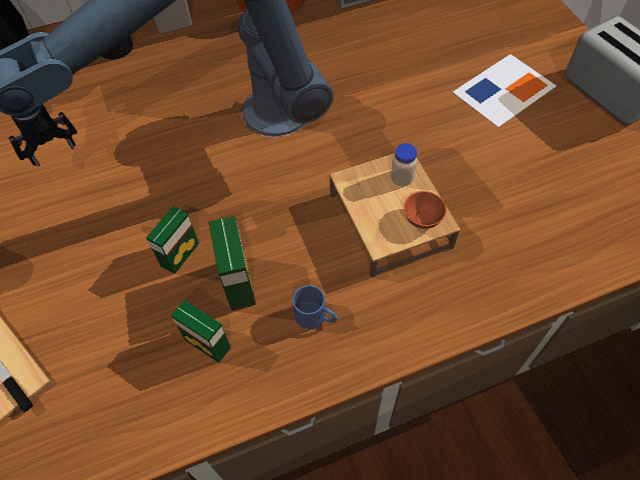

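View pics/top0.png

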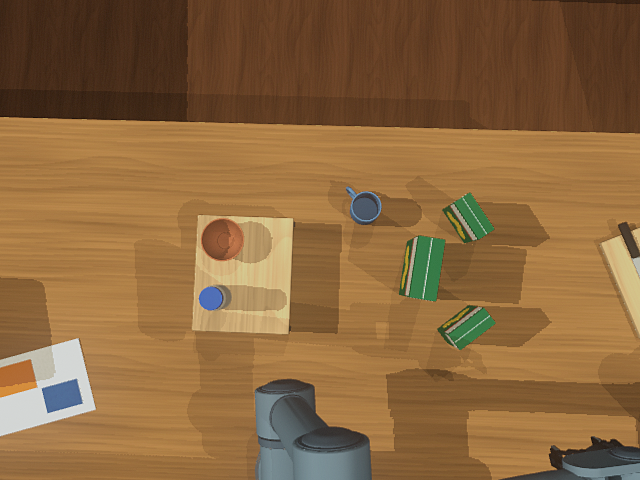

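The side view shows three green cartons: the large one at (232,262) and small look-alikes at (174,242) and (201,332). In the top view the large one is at (423,268), and the small ones at (468,218) and (467,327). The mug is at (366,207), and the riser board at (243,275) carries the bowl and the canister. I choose the large one and will measure it now.

```bash
python3 - <<'E'
from h import *
z=np.load('top0.npz'); p,d=z['p'],z['d']; W=world('top',d); hsv=cv2.cvtColor(p,cv2.COLOR_RGB2HSV)
def rect(mask,t):
    q=W[mask][:,:2].astype(np.float32)
    r=cv2.minAreaRect(q); print(t,len(q),'z',np.median(W[mask][:,2]).round(1),'c',np.round(r[0],1),'size',np.round(r[1],1),'ang',round(r[2],2)); print(np.round(cv2.boxPoints(r)).tolist())
def roi(u0,u1,v0,v1):
    m=np.zeros((480,640),bool); m[v0:v1,u0:u1]=1; return m
Z=W[...,2]
print('table',np.median(Z[360:400,130:200]))
rect(roi(390,455,225,310)&(Z>192)&(Z<210),'carton top')
rect(roi(435,500,185,250)&(Z>60),'small far'); rect(roi(430,500,300,355)&(Z>60),'small near')
m=roi(180,300,205,345)&(Z>88)&(Z<103); rect(m,'board')
rect(roi(335,390,180,230)&(Z>30)&(hsv[...,0]>95)&(hsv[...,0]<125)&(hsv[...,1]>80),'mug')
rect(roi(195,250,215,265)&(Z>115),'bowl');rect(roi(190,235,280,315)&(Z>180),'can')
cv2.imwrite('pics/crop.png',cv2.resize(p[170:370,340:520,::-1],None,fx=3,fy=3))
E
```

```text
table -0.07273371255325856
carton top 1727 z 199.4 c [ 552.5 -301.4] size [ 66.8 149.8] ang 82.27
[[474.0, -324.0], [622.0, -345.0], [631.0, -278.0], [483.0, -258.0]]
small far 1370 z 146.2 c [ 588.7 -273.8] size [111.9 412. ] ang 33.3
[[429.0, -132.0], [655.0, -477.0], [749.0, -415.0], [522.0, -71.0]]
small near 1285 z 146.2 c [ 433.4 -268.7] size [419.1 112. ] ang 80.76
[[344.0, -467.0], [455.0, -485.0], [522.0, -71.0], [412.0, -53.0]]
board 9053 z 96.6 c [526.  154.7] size [251.  300.5] ang 89.44
[[374.0, 31.0], [675.0, 28.0], [677.0, 279.0], [377.0, 282.0]]
mug 191 z 86.5 c [ 636.2 -137.3] size [ 97.  245.1] ang 81.32
[[508.0, -167.0], [750.0, -204.0], [765.0, -108.0], [522.0, -71.0]]
bowl 861 z 132.6 c [556.1 101.9] size [335.3 107.3] ang 61.21
[[428.0, -19.0], [522.0, -71.0], [684.0, 223.0], [590.0, 275.0]]
can 500 z 206.0 c [503.8  87.9] size [ 59.2 314.1] ang 17.33
[[429.0, 229.0], [522.0, -71.0], [579.0, -53.0], [485.0, 247.0]]
```

View pics/crop.png

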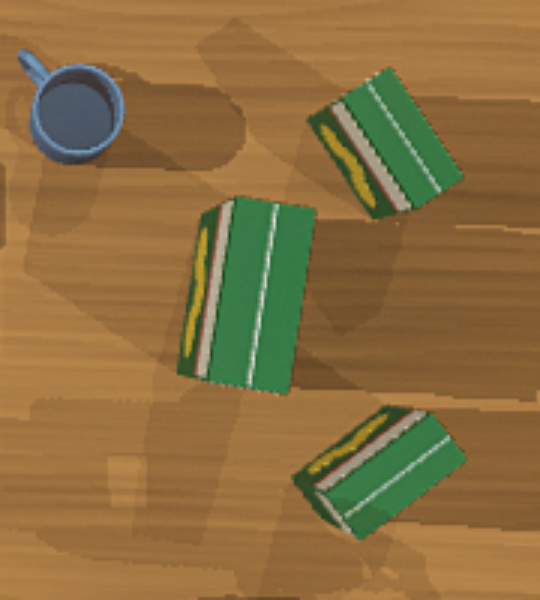

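The crop confirms the choice: the large carton is in the middle and has the full 67×150 mm top. The two smaller ones stand behind it, so the fingers must pass between or over them.

```bash
python3 - <<'E'
from h import *
z=np.load('top0.npz'); p,d=z['p'],z['d']; W=world('top',d); Z=W[...,2]; ok=d>0
for t,(u0,u1,v0,v1),lo,hi in (('far',(435,500,185,250),142,152),('near',(430,500,300,355),142,152),('mug',(340,395,180,235),82,95),('bowl',(195,250,215,265),140,155),('can',(190,235,280,315),195,215)):
    m=np.zeros_like(ok); m[v0:v1,u0:u1]=1; m&=ok&(Z>lo)&(Z<hi); r=cv2.minAreaRect(W[m][:,:2].astype(np.float32)); print(t,m.sum(),np.round(r[0]),np.round(r[1]),np.round(cv2.boxPoints(r)).tolist())
print(manip.nose_length)
E
python3 -m inch '[[[0,0,0,-0.075],[0,0,0,-0.075],[0,0,0,-0.075],[0,0,0,-0.075],[0,0,0,-0.075],[0,0,0,-0.075],[0,0,0,-0.075],[0,0,0,-0.075],[0,0,0,-0.075],[0,0,0,-0.075],[0,1,0,0],[0,1,0,0],[0,1,0,0],[0,1,0,0],[0,1,0,0],[0,1,0,0],[0,1,0,0],[0,1,0,0],[0,0,0,0]]]'
```

```text
far 825 [ 688. -425.] [111.  50.] [[628.0, -436.0], [656.0, -477.0], [747.0, -414.0], [719.0, -373.0]]
near 840 [ 408. -423.] [ 49. 111.] [[354.0, -395.0], [424.0, -481.0], [462.0, -451.0], [393.0, -364.0]]
mug 151 [ 711. -159.] [78. 78.] [[659.0, -178.0], [731.0, -211.0], [763.0, -140.0], [692.0, -107.0]]
bowl 300 [611. 201.] [106. 107.] [[557.0, 254.0], [559.0, 147.0], [665.0, 149.0], [662.0, 256.0]]
can 453 [467. 211.] [54. 55.] [[438.0, 238.0], [441.0, 182.0], [495.0, 185.0], [492.0, 240.0]]
17.0
time_s: 1.68
ee_pos: [325.3, -650.4, 247.3]
eef_rot: [[0.134, 0.991, 0.001], [0.991, -0.134, 0.001], [0.001, 0.001, -1.0]]
force: [0.4, -0.1, -0.1]
finger_gap: 0.999
finger_force: 0.0
```

```bash
python3 -m inch '[[[0,1,0,0],[0,1,0,0],[0,1,0,0],[0,1,0,0],[0,1,0,0],[0,1,0,0],[0,1,0,0],[0,1,0,0],[0,1,0,-0.03],[0,0,0.9,0],[0,0,0.9,0],[0,0,0.9,0],[0,0,0.9,0],[0,0,0,0]]]'
python3 -m inch '[[[1,0,0,0],[1,0,0,0],[1,0,0,0],[1,0,0,0],[1,0,0,0],[1,0,0,0],[1,0,0,0],[1,0,0,0],[1,0,0,0],[1,0,0,0],[1,0,0,0],[1,0,0,0],[1,0,0,0],[0.5,0,0,0],[0,0,0,0]]]'
python3 -c "
from h import *
p,d=snap('side','side1')
cv2.imwrite('pics/side1c.png',cv2.resize(p[120:400,80:400,::-1],None,fx=2,fy=2))"
```

```text
time_s: 2.85
ee_pos: [498.6, -673.7, 169.6]
eef_rot: [[0.091, 0.996, -0.005], [0.996, -0.091, 0.009], [0.008, -0.006, -1.0]]
force: [-0.6, 0.2, -1.0]
finger_gap: 1.001
finger_force: 0.0
time_s: 4.1
ee_pos: [525.3, -405.5, 177.1]
eef_rot: [[0.089, 0.996, 0.0], [0.996, -0.089, -0.0], [-0.0, 0.0, -1.0]]
force: [0.2, -0.5, 0.0]
finger_gap: 1.0
finger_force: 0.0
```

View pics/side1c.png

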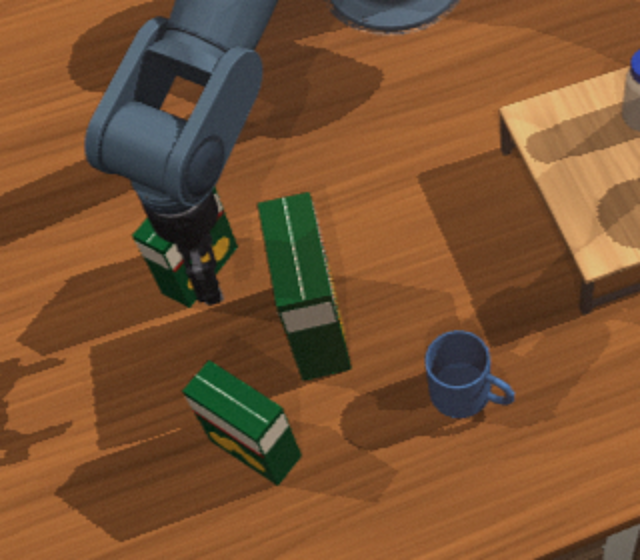

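The gripper is behind the carton, at crop pixel (207,290). There is about 63 mm to go before contact, so I shift 18 mm sideways and start the tip.

```bash
python3 -m inch '[[[0.5,0.45,0,0],[0.5,0.45,0,0],[0.8,0,0,0],[0.6,0,0,0],[0.3,0,0,0],[0.3,0,0,0],[0.3,0,0,0],[0.3,0,0,0],[0.3,0,0,0],[0.3,0,0,0],[0.3,0,0,0]]]'
python3 - <<'E'
from h import *
p,d=snap('top','top2'); W=world('top',d); Z=W[...,2]
m=(d>0)&(Z>180)&(Z<230); m[:, :380]=0; m[:225]=0; m[310:]=0; m[:,460:]=0
h=cv2.cvtColor(p,cv2.COLOR_RGB2HSV); m&=(h[...,0]>50)&(h[...,0]<85)&(h[...,1]>100)
r=cv2.minAreaRect(W[m][:,:2].astype(np.float32)); print(np.round(r[0],1),np.round(r[1],1),r[2],Z[m].min(),Z[m].max())
E
```

```text
time_s: 5.07
ee_pos: [551.1, -318.5, 176.3]
eef_rot: [[0.091, 0.996, 0.0], [0.996, -0.091, 0.0], [0.0, -0.0, -1.0]]
force: [0.3, -0.2, -0.2]
finger_gap: 0.999
finger_force: 0.2
[ 561.6 -268.4] [ 63.2 137.1] 82.95228576660156 190.1040369223906 211.91464300452662
```

```bash
python3 -m inch '[[[0.3,0,0,0],[0.3,0,0,0],[0.3,0,0,0],[0.3,0,0,0],[0.3,0,0,0],[0.3,0,0,0],[0,0,0,0],[0,0,0,0],[0,0,0,0]]]'
python3 - <<'E'
from h import *
p,d=snap('top','top3'); W=world('top',d); Z=W[...,2]
m=(d>0)&(Z>50)&(Z<80); m[:, :300]=0; m[:200]=0; m[340:]=0; m[:,460:]=0
h=cv2.cvtColor(p,cv2.COLOR_RGB2HSV)
print(m.sum(), (W[m].mean(0) if m.any() else None))
E
```

```text
time_s: 5.87
ee_pos: [554.5, -283.1, 176.4]
eef_rot: [[0.091, 0.996, 0.0], [0.996, -0.091, -0.0], [-0.0, 0.0, -1.0]]
force: [0.2, 0.1, 0.2]
finger_gap: 1.004
finger_force: 0.0
439 [ 586.02807909 -281.01396586   69.5909255 ]
```

View pics/top3.png

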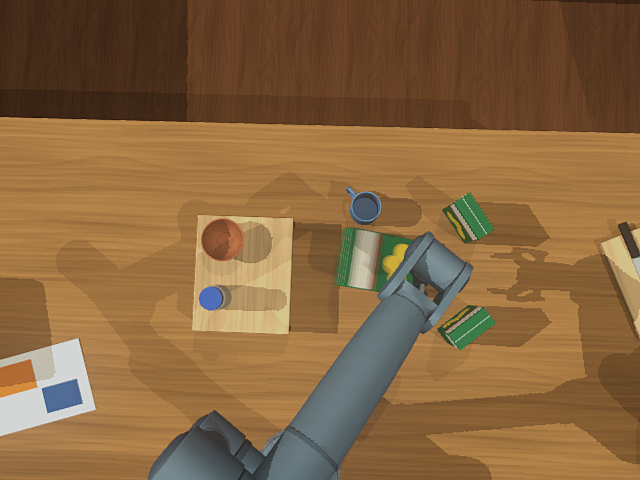

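The carton now lies flat, at about (375,260), with its top end towards the riser. The mug at (366,207) is untouched. I back off and measure.

```bash
python3 -m inch '[[[-1,0,0,0],[-1,0,0,0],[-1,0,0,0],[-1,0,0,0],[-1,0,0,0],[-1,0,0,0],[0,0,0,0]]]'
cat > lie.py <<'E'
from h import *
import sys
p,d=snap('top',sys.argv[1]); W=world('top',d); Z=W[...,2]
m=(d>0)&(Z>59)&(Z<72); m&=(W[...,0]>430)&(W[...,0]<690)&(W[...,1]>-360)&(W[...,1]<25)
n,l,st,_=cv2.connectedComponentsWithStats(m.astype(np.uint8)); k=1+st[1:,4].argmax(); m=l==k
r=cv2.minAreaRect(W[m][:,:2].astype(np.float32)); b=cv2.boxPoints(r)
print(m.sum(),np.round(r[0],1),np.round(r[1],1),r[2],np.median(Z[m]).round(1)); print(np.round(b).tolist())
mm=(d>0)&(Z>82)&(Z<95)&(W[...,0]>650)&(W[...,1]<-80)&(W[...,1]>-230); print('mug',np.round(cv2.minAreaRect(W[mm][:,:2].astype(np.float32))[0]))
E
python3 lie.py top4
```

```text
time_s: 6.5
ee_pos: [542.7, -406.3, 176.4]
eef_rot: [[0.094, 0.996, 0.0], [0.996, -0.094, -0.002], [-0.002, 0.001, -1.0]]
force: [0.8, -0.7, 0.3]
finger_gap: 1.001
finger_force: 0.0
4132 [ 569.8 -168.5] [200.1 150.8] 82.57252502441406 64.8
[[482.0, -258.0], [632.0, -277.0], [658.0, -79.0], [508.0, -60.0]]
mug [ 712. -160.]
```

View pics/top4.png

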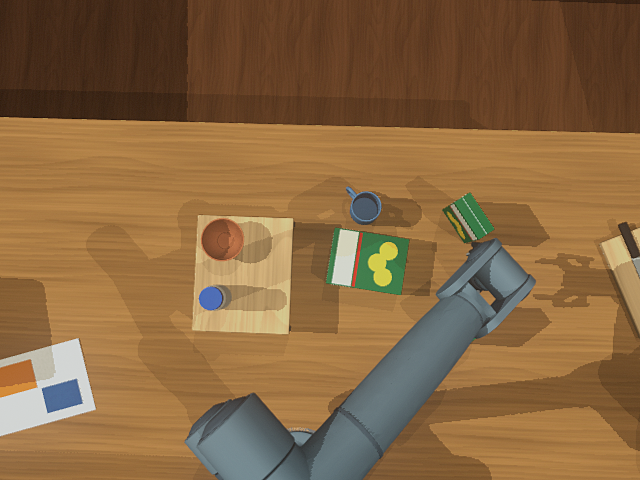

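The carton lies flat with its centre at (570,-168), yawed 7.4° towards the far side. The mug hasn't moved. I lower the hand behind the foot end.

```bash
python3 -m inch '[[[1,0,0,0.022],[1,0,0,0],[1,0,0,0],[0,0,1,0],[0,0,1,0],[0,0,1,0],[0,0,1,0],[0,0,1,0],[0,0,1,0],[0,0,0.3,0],[0,0,0,0],[1,0,0,0],[0.8,0,0,0],[0.5,0,0,0],[0,0,0,0]]]'
```

```text
time_s: 7.8
ee_pos: [556.8, -295.1, 51.1]
eef_rot: [[0.122, 0.992, 0.001], [0.992, -0.122, -0.0], [-0.0, 0.001, -1.0]]
force: [0.1, -0.2, 0.4]
finger_gap: 0.998
finger_force: 0.0
```

```bash
python3 -m inch '[[[0.4,0,0,0],[0.4,0,0,0],[0.4,0,0,-0.014],[0.4,0,0,-0.014],[0.4,0,0,-0.014],[0.4,0,0,-0.014],[0.4,0,0,-0.014],[0.4,0,0,-0.014],[0.4,0,0,-0.014],[0.4,0,0,-0.014],[0.4,0,0,-0.014],[0.4,0,0,-0.014],[0.4,0,0,-0.014],[0.4,0,0,-0.014],[0,0,0,0]]]'; python3 lie.py top5
```

```text
time_s: 9.05
ee_pos: [557.6, -183.6, 49.6]
eef_rot: [[-0.141, 0.99, -0.002], [0.99, 0.141, 0.002], [0.002, -0.002, -1.0]]
force: [-0.6, 1.1, 0.4]
finger_gap: 0.998
finger_force: 0.0
2823 [538.4 -65.8] [150.6 185.8] 8.082536697387695 64.9
[[451.0, 16.0], [477.0, -168.0], [626.0, -147.0], [600.0, 37.0]]
mug [ 711. -159.]
```

The steering works, and the heading is now −8°. I continue in, then straighten.

```bash
python3 -m inch '[[[0.4,0,0,0],[0.4,0,0,0],[0.4,0,0,0],[0.4,0,0,0],[0.4,0,0,0],[0.4,0,0,0],[0.4,0,0,0],[0.4,0,0,0],[0.4,0,0,0],[0.4,0,0,0],[0.4,0,0,0],[0.4,0,0,0],[0.4,0,0,0],[0.4,0,0,0.0075],[0.4,0,0,0.0075],[0.4,0,0,0.0075],[0.4,0,0,0.0075],[0.4,0,0,0.0075],[0.4,0,0,0.0075],[0,0,0,0]]]'; python3 lie.py top6
```

```text
time_s: 10.77
ee_pos: [538.5, -33.4, 50.2]
eef_rot: [[-0.068, 0.998, -0.001], [0.998, 0.068, 0.001], [0.001, -0.001, -1.0]]
force: [-0.4, -0.2, 0.1]
finger_gap: 0.999
finger_force: 0.0
80 [494.5   1.7] [47.7 11.7] 73.33843994140625 64.9
[[482.0, -19.0], [493.0, -23.0], [507.0, 23.0], [496.0, 26.0]]
mug [ 711. -159.]
```

View pics/top6.png

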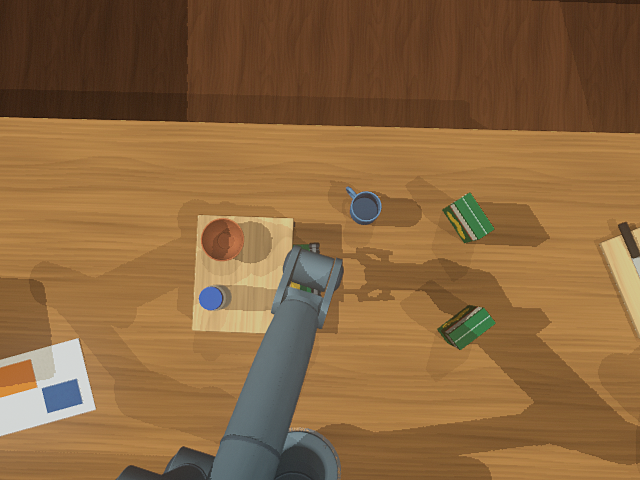

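The carton is entering the riser straight, and the hand at (312,265) is clear of the canister and bowl. I do the last 48 mm.

```bash
python3 -m inch '[[[0.4,0,0,0.0075],[0.4,0,0,0.0075],[0.4,0,0,0.0075],[0.4,0,0,0.0075],[0.4,0,0,0.0075],[0.3,0,0,0],[0.1,0,0,0],[0,0,0,0]]]'
```

```text
time_s: 11.48
ee_pos: [537.2, 13.2, 50.4]
eef_rot: [[-0.009, 1.0, 0.0], [1.0, 0.009, 0.0], [0.0, 0.0, -1.0]]
force: [0.9, 0.5, 0.8]
finger_gap: 0.996
finger_force: 0.0
```

Next I retreat straight back, rise and check.

```bash
python3 -m inch '[[[-0.5,0,0,0],[-1,0,0,0],[-1,0,0,0],[-1,0,0,0],[-1,0,0,0],[-1,0,0,0],[-1,0,0,0],[-1,0,0,0],[0,0,-1,0],[0,0,-1,0],[0,0,-1,0],[0,0,-1,0],[0,0,-1,0],[0,0,-1,0],[0,0,-1,0],[0,0,0,0]]]'
python3 - <<'E'
from h import *
for n in ('top','side'):
    p,d=snap(n,n+'7'); W=world(n,d); h=cv2.cvtColor(p,cv2.COLOR_RGB2HSV)
    m=(d>0)&(W[...,2]>3)&(W[...,2]<72)&(h[...,0]>50)&(h[...,0]<90)&(h[...,1]>90)&(W[...,1]>-60)&(W[...,1]<60)&(W[...,0]>430)&(W[...,0]<650)
    Q=W[m]; print(n,len(Q)); 
    if len(Q): print(Q.min(0).round(),Q.max(0).round())
    # foot face line
    if len(Q)>20: print(np.polyfit(Q[:,0],Q[:,1],1).round(3), np.median(Q,0).round(1))
cv2.imwrite('pics/side7c.png',cv2.resize(p[100:340,200:520,::-1],None,fx=2,fy=2))
E
```

```text
time_s: 12.82
ee_pos: [540.5, -139.0, 194.9]
eef_rot: [[-0.008, 1.0, 0.007], [1.0, 0.008, -0.003], [-0.003, 0.007, -1.0]]
force: [-0.2, -0.5, 1.1]
finger_gap: 1.002
finger_force: 0.0
top 91
[463.  26.  58.] [605.  31.  71.]
[-3.0000e-03  3.0043e+01] [526.1  28.6  64.6]
side 5
[498.  27.  61.] [599.  34.  71.]
```

View pics/side7c.png

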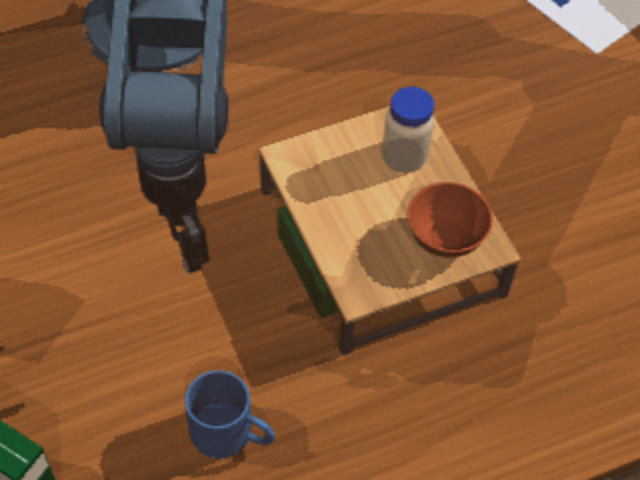

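View pics/top7.png

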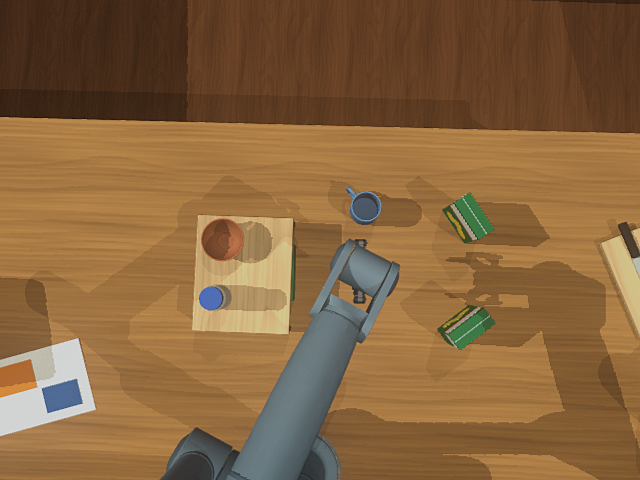

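The foot edge measures y≈26–27 mm and the board edge 29.5 mm, so it sticks out about 3 mm and is square. The mug, bowl and canister stand where they were, and the hand is clear.

```bash
python3 -c "
from station import job
print(job.finish_job())"
```

```text
the job is handed in; nothing more can be done
None
```

The carton lies flat on its broad face under the riser, top end first, its foot end about 3 mm short of level with the board's front edge; the mug, canister and bowl are untouched, the hand is clear, and the job was handed in at about 13 s.

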